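# Swap the cutter and the driver on two sloping tool rests

## Task

The box cutter and the nut driver have been put back on each other's sloping tool rest: swap them, each tool lying flat on the bed of the other rest and the same way round as before (driver's handle and cutter's tail to the end stop). Square each one up as you set it down: fully home against the ledge lugs, and pushed firmly endwise (a good 4 newtons or so) against the end stop without ramming it, so that it stays touching when you let go. Leave the two markers on the bench where they are.

Things in the scene. Friction and masses are not known exactly. Their poses are not given: they have to be found in the camera images.
- box_cutter: grey box cutter, 31 wide x 156 long x 18 mm thick (23 at the thumb slider, y = -11 to 7 mm), 85 g. Origin: centre of its underside. x across (sides touch at +-15 mm), y along it towards the tail end, z out of its upper face. Grip across the width at y = +28 mm, in the gap between the lugs. Home: origin at x 15, y -78, z 0 mm in the frame of the rest's stop. It starts on rest_1.
- box_cutter_end (a point): lower edge of the cutter's tail end, (0, 78, 0) mm in its frame; this end goes to the end stop
- nut_driver: nut driver, 29 wide x 196 long x 29 mm high, 75 g. Origin: underside, mid-length. x across (sides touch at +-14 mm), y towards the handle end, z up. Handle y = 2 to 98 mm, flat underneath; 6 mm shaft to y = -98, 14 mm up. Grip across the handle at y = +48 mm, its centre of mass, in the gap between the lugs. Home: origin at x 14, y -98, z 0 mm in the stop's frame (tip overhangs). Starts on rest_2.
- nut_driver_end (a point): lower edge of the driver's handle end, (0, 98, 0) mm in its frame; this end goes to the end stop
- rest_1: sloping tool rest 1 of grey sheet metal, fixed to the bench, 76 x 185 mm from above, 64 mm tall; the box cutter starts on it (both rests are alike). Origin: underside centre, z up, x roughly to the robot's left, y along the row roughly towards the robot. The bed rises 30 degrees to the left (+x), so a grip square to it leans the gripper 30 degrees to the right.
- bed_1: bed of rest_1, same frame as stop_1: a flat plate from x = -16.5 to 47.5 and y = -175 to +10 mm, 4 mm thick, lower edge 30 mm and upper edge 64 mm above the bench. The ledge is two steel lugs on it, 10 mm high, from x = -8 to 0, 14 mm long, centred at y = -12 and -87 mm; between them is a clear gap for a finger.
- stop_1: rigid steel end stop of rest_1, a block y = 0 to 8, x = -1.5 to 34.5, 14 mm high. Frame: origin in the corner where bed surface, ledge line and the stop's inner face meet; x up the slope, y along the row towards the stop (the end nearer the robot), z square out of the bed (30 degrees off vertical).
- rest_2: sloping tool rest 2 of grey sheet metal, fixed to the bench, 76 x 185 mm from above, 64 mm tall; the nut driver starts on it (both rests are alike). Origin: underside centre, z up, x roughly to the robot's left, y along the row roughly towards the robot. The bed rises 30 degrees to the left (+x), so a grip square to it leans the gripper 30 degrees to the right.
- bed_2: bed of rest_2, same frame as stop_2: a flat plate from x = -16.5 to 47.5 and y = -175 to +10 mm, 4 mm thick, lower edge 30 mm and upper edge 64 mm above the bench. The ledge is two steel lugs on it, 10 mm high, from x = -8 to 0, 14 mm long, centred at y = -12 and -87 mm; between them is a clear gap for a finger.
- stop_2: rigid steel end stop of rest_2, a block y = 0 to 8, x = -1.5 to 34.5, 14 mm high. Frame: origin in the corner where bed surface, ledge line and the stop's inner face meet; x up the slope, y along the row towards the stop (the end nearer the robot), z square out of the bed (30 degrees off vertical).
- marker_red: bystander: black marker with a band, 14 x 136 x 15 mm, lying on the bench near its front edge; origin at the centre of its underside, y along it
- marker_black: bystander (the bench between the rests, nearer the robot than it, is free for parking a tool): plain black marker, 14 x 136 x 15 mm, lying on the bench behind the gap between the rests; origin at the centre of its underside, y along it

How it is judged:
On the way, in this order (a step that is already met when the one before it is completed fails the run):
1. one of the tools lies home on its new rest and is pressed endwise against the end stop with more than 2 N, before the other is home (((((x of box_cutter in the frame of stop_2 between 0.012 and 0.0175 m and y of box_cutter_end in the frame of stop_2 between -0.0025 and 0.002 m and z of box_cutter in the frame of stop_2 between -0.003 and 0.004 m and angle between the y axis of box_cutter and the y axis of stop_2, either way round below 0.06 rad and angle between the z axis of box_cutter and the z axis of stop_2, either way round below 0.07 rad) and contact force between box_cutter and stop_2 above 2 N) and not (x of nut_driver in the frame of stop_1 between 0.011 and 0.0165 m and y of nut_driver_end in the frame of stop_1 between -0.0025 and 0.002 m and z of nut_driver in the frame of stop_1 between -0.003 and 0.004 m and angle between the y axis of nut_driver and the y axis of stop_1, either way round below 0.06 rad and angle between the z axis of nut_driver and the z axis of stop_1, either way round below 0.07 rad)) or (((x of nut_driver in the frame of stop_1 between 0.011 and 0.0165 m and y of nut_driver_end in the frame of stop_1 between -0.0025 and 0.002 m and z of nut_driver in the frame of stop_1 between -0.003 and 0.004 m and angle between the y axis of nut_driver and the y axis of stop_1, either way round below 0.06 rad and angle between the z axis of nut_driver and the z axis of stop_1, either way round below 0.07 rad) and contact force between nut_driver and stop_1 above 2 N) and not (x of box_cutter in the frame of stop_2 between 0.012 and 0.0175 m and y of box_cutter_end in the frame of stop_2 between -0.0025 and 0.002 m and z of box_cutter in the frame of stop_2 between -0.003 and 0.004 m and angle between the y axis of box_cutter and the y axis of stop_2, either way round below 0.06 rad and angle between the z axis of box_cutter and the z axis of stop_2, either way round below 0.07 rad)))), for 0.1 s.
2. the other tool too is home on its new rest and pressed endwise against its end stop with more than 2 N, the first still being home (((((x of box_cutter in the frame of stop_2 between 0.012 and 0.0175 m and y of box_cutter_end in the frame of stop_2 between -0.0025 and 0.002 m and z of box_cutter in the frame of stop_2 between -0.003 and 0.004 m and angle between the y axis of box_cutter and the y axis of stop_2, either way round below 0.06 rad and angle between the z axis of box_cutter and the z axis of stop_2, either way round below 0.07 rad) and contact force between box_cutter and stop_2 above 2 N) and (x of nut_driver in the frame of stop_1 between 0.011 and 0.0165 m and y of nut_driver_end in the frame of stop_1 between -0.0025 and 0.002 m and z of nut_driver in the frame of stop_1 between -0.003 and 0.004 m and angle between the y axis of nut_driver and the y axis of stop_1, either way round below 0.06 rad and angle between the z axis of nut_driver and the z axis of stop_1, either way round below 0.07 rad)) or (((x of nut_driver in the frame of stop_1 between 0.011 and 0.0165 m and y of nut_driver_end in the frame of stop_1 between -0.0025 and 0.002 m and z of nut_driver in the frame of stop_1 between -0.003 and 0.004 m and angle between the y axis of nut_driver and the y axis of stop_1, either way round below 0.06 rad and angle between the z axis of nut_driver and the z axis of stop_1, either way round below 0.07 rad) and contact force between nut_driver and stop_1 above 2 N) and (x of box_cutter in the frame of stop_2 between 0.012 and 0.0175 m and y of box_cutter_end in the frame of stop_2 between -0.0025 and 0.002 m and z of box_cutter in the frame of stop_2 between -0.003 and 0.004 m and angle between the y axis of box_cutter and the y axis of stop_2, either way round below 0.06 rad and angle between the z axis of box_cutter and the z axis of stop_2, either way round below 0.07 rad)))), for 0.1 s.
At the end, for the whole second after the job is handed in: Cutter flat on the driver's former rest, driver flat on the cutter's, each the same way round as at the start, within 2.5 mm of touching the lugs and the end stop, parallel to the ledge within 3.4 degrees, flat within 4 degrees, released and at rest (x of box_cutter in the frame of stop_2 between 0.012 and 0.0175 m and y of box_cutter_end in the frame of stop_2 between -0.0025 and 0.002 m and z of box_cutter in the frame of stop_2 between -0.003 and 0.004 m and angle between the y axis of box_cutter and the y axis of stop_2, either way round below 0.06 rad and angle between the z axis of box_cutter and the z axis of stop_2, either way round below 0.07 rad and x of nut_driver in the frame of stop_1 between 0.011 and 0.0165 m and y of nut_driver_end in the frame of stop_1 between -0.0025 and 0.002 m and z of nut_driver in the frame of stop_1 between -0.003 and 0.004 m and angle between the y axis of nut_driver and the y axis of stop_1, either way round below 0.06 rad and angle between the z axis of nut_driver and the z axis of stop_1, either way round below 0.07 rad and linear speed of each of box_cutter, nut_driver below 0.01 m/s and angular speed of each of box_cutter, nut_driver below 0.1 rad/s and contact force between each of box_cutter, nut_driver and the fingers below 0.05 N).
It fails at once if a tool is rammed against an end stop with more than 25 N (contact force between any of box_cutter, nut_driver and stop_1 above 25 N or contact force between any of box_cutter, nut_driver and stop_2 above 25 N).
It fails at once if a bystander is moved by more than 30 mm (distance of any of marker_red, marker_black from where it was at the start of the episode above 0.03 m).
It also fails if it takes over 72 s, if anything falls off the work surface, if the arm or the gripper's body presses on something with over 40 N, if the wrist force passes 120 N, or if a joint passes its speed limit or range.

## Robot

A 6-joint arm with a two-finger parallel gripper is mounted at the origin on a cart in front of the work surface, level with it; the furniture and walls round the work are solid. World frame = base frame: x ahead of the robot, y to its left, z up, the work surface at z = 0. Lengths are in m, angles in rad, forces in N, time in s.
With the tool pointing down it reaches from about 0.3 to 0.775 m from the base axis. Payload 14.6 kg.
Tool frame: the origin (TCP) lies midway between the tips of the shut fingers; the grasp point (between the pads) lies manip.grasp_offset behind it (manip.grasp_offset is the distance from the TCP to the grasp point, in m); z points along the fingers, y is the line along which they close (so a half turn about z gives the same grasp; the last joint's range is limited). The gripper opens to 85 mm and grips with 20 to 120 N. Pads are 22 mm wide; open, the fingers measure 114 mm over their backs; the gripper's body (76 mm by 85 mm) begins 54 mm behind the grasp point. The pads swing forward as they close: fully open they stand 13 mm farther back than shut.
Start: joints at [-1.283, 0.3, 1.521, -0, 1.321, -0.067], TCP at [0.191, -0.516, 0.231] pointing down, gripper open.
Joint ranges: [-3.03, 3.03], [-0.79, 2.21], [0.23, 2.52], [-1.04, 4.18], [0, 3.07], [-2.55, 2.55]. Speed limits (rad/s): [2.22, 2.22, 2.57, 3.14, 3.14, 3.14].

## Interface

Orientations are given as a rotation vector (axis times angle).
In Python, from plant import readout, eyes, workorder, manip gives the robot as it stands.
- The arm moves only by the shell command python3 -m jog 'ROWS'. ROWS is JSON, a list that holds one entry, the list of rows, each a list of 5 numbers: the shift along the tool's x, y, z in m, then the turn about the tool's z in degrees, then the opening, from 0 (shut) to 1 (fully open). A call has 1 to 12 rows; each row is the pose to reach, as a shift and turn from the pose commanded when the call began, along the tool's axes at that moment; what a row does not reach only later rows make up. A row lasts 1/10 s, in which the tool goes at most 50 mm and 8.59 degrees, less where a joint would pass 70% of its speed; a pose out of reach is approached as far as the arm can. A call with a gripper value outside its range is refused whole. The fingers move at their own pace and stop on an object; the grip force is fixed at half the most. Time passes only in rows, so rows that repeat a pose let the fingers close. It gives the time, the measured TCP pose, the force, the opening and the grip force at its end, in the units of the state.
- readout.read_state(): the state, without advancing time (a new reading comes with each control period).
- eyes.grab_frame(name): name is "side" or "top"; returns a dict with "pixels" (400x640x3 uint8, red, green, blue), "fx", "fy", "cx", "cy" (pixels), "extrinsics" (4x4, takes a point from camera to world coordinates). Camera axes: x right, y up, looking along -z (the intrinsics and any distortion apply to the point x, -y, -z); pixel columns grow to the right and rows downward; lengths in m; the calibration is good to about 2 mm. A picture is of the moment at which its call begins. There is no depth.
- workorder.hand_in(): hands the job in; it is judged then, once.
The state is a dict: "time_s": time; "joint_positions": joint angles; "qd": joint speeds; "joint_torque": joint torques, N m; "tcp_pos": TCP position; "eef_rot": TCP orientation; "contact_force": force on the tool from outside, world axes, zero at the start; "wrist_torque": the same for the moment, N m; "finger_gap": finger opening in m; "gripper_force": force on a finger pad.
Only numpy, scipy, OpenCV 4.12 (cv2) and the standard library are available. Lean on these libraries where they do the work, as an engineer would, in place of code of your own. Each camera call takes 0.05 s, during which the arm holds its last target. There are 200 camera calls.

## Working session

There is one attempt and no reset: what is moved stays moved. The work goes in short steps, Python scripts to look and compute and a shell command to move; the robot and the scene stay as the last step left them, time stands still between calls to the robot, and variables do not carry over. Pictures are saved under pics/ and viewed, at most 10 in all, crops included, and the job is handed in when it is done.

```bash
ls; mkdir -p pics; python3 - <<'E'
from plant import readout, eyes, manip
import cv2
print(readout.read_state(), manip.grasp_offset)
for n in("top","side"):
    f=eyes.grab_frame(n); cv2.imwrite(f"pics/{n}0.png",f["pixels"][:,:,::-1]); print(n,f["fx"],f["fy"],f["cx"],f["cy"],f["extrinsics"],[k for k in f])
E
```

```text
pics
{'time_s': 0.0, 'joint_positions': array([-1.28263315e+00,  3.00469117e-01,  1.52157447e+00, -4.81388649e-06,
        1.32070895e+00, -6.66053069e-02]), 'qd': array([-0.00180216, -0.00148693,  0.00025583, -0.00115332,  0.00038543,
        0.00014233]), 'joint_torque': array([ 2.43208669e-03, -5.43497086e+01, -3.61791229e+01, -2.80544714e-05,
        4.12518028e-03,  3.58386933e-05]), 'tcp_pos': array([ 0.19098239, -0.5155284 ,  0.2307252 ]), 'eef_rot': array([-3.09116223e+00, -5.54149721e-01,  2.08624125e-04]), 'contact_force': array([-0.28056656, -0.73326768,  0.18516441]), 'wrist_torque': array([ 0.00732043,  0.02030387, -0.01028824]), 'gripper_force': 0.0, 'finger_gap': 0.08602602321492625} 0.0187
top 376.49225779601124 376.49225779601124 320.7868122914315 201.43861408934254 [[ 2.56912060e-02  9.93102738e-01 -1.14398052e-01  4.19910061e-01]
 [-9.99669919e-01  2.55364229e-02 -2.81853017e-03 -2.19725711e-01]
 [ 1.22227017e-04  1.14432703e-01  9.93430995e-01  9.19295874e-01]
 [ 0.00000000e+00  0.00000000e+00  0.00000000e+00  1.00000000e+00]] ['pixels', 'fx', 'fy', 'cx', 'cy', 'extrinsics']
side 487.4717621922711 487.4717621922711 326.23109555095664 197.36116318892385 [[-0.99649615  0.01673552 -0.08194722  0.4165215 ]
 [-0.08253788 -0.35520398  0.93113782  0.6289616 ]
 [-0.0135249   0.934639    0.35534071  0.4132086 ]
 [ 0.          0.          0.          1.        ]] ['pixels', 'fx', 'fy', 'cx', 'cy', 'extrinsics']
```

View images.

View pics/top0.png

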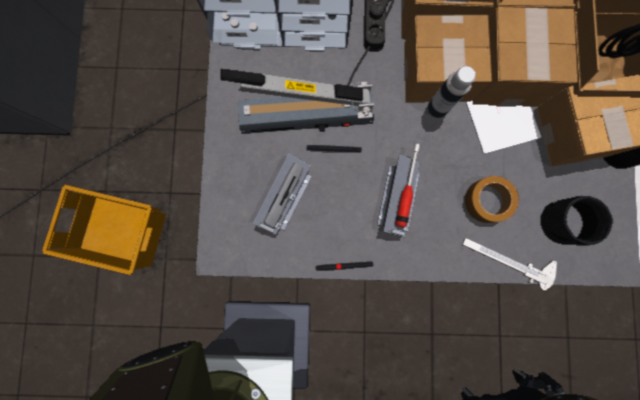

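View pics/side0.png

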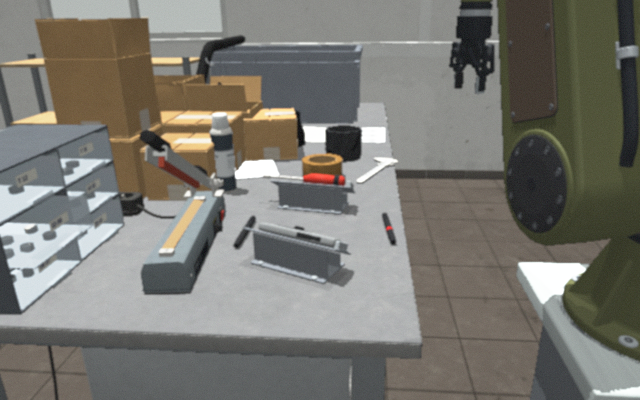

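The top view shows the cutter on rest_1 at about (283,196), the driver on rest_2 at about (407,190), the black marker at (334,148) and the red one at (344,266). I'll enlarge the rests next.

```bash
python3 - <<'E'
import cv2
a=cv2.imread("pics/top0.png"); 
cv2.imwrite("pics/c1.png",cv2.resize(a[140:245,240:440],None,fx=4,fy=4,interpolation=cv2.INTER_CUBIC))
s=cv2.imread("pics/side0.png"); cv2.imwrite("pics/c2.png",cv2.resize(s[165:285,230:400],None,fx=4.6,fy=4.6,interpolation=cv2.INTER_CUBIC))
E
```

```text
(no output)
```

View pics/c1.png

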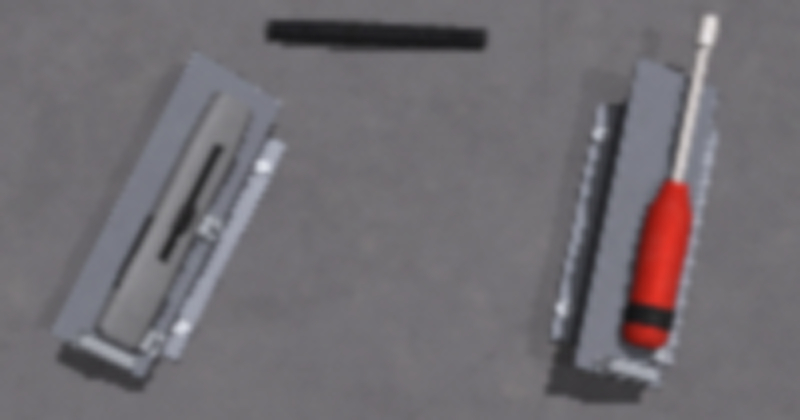

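View pics/c2.png

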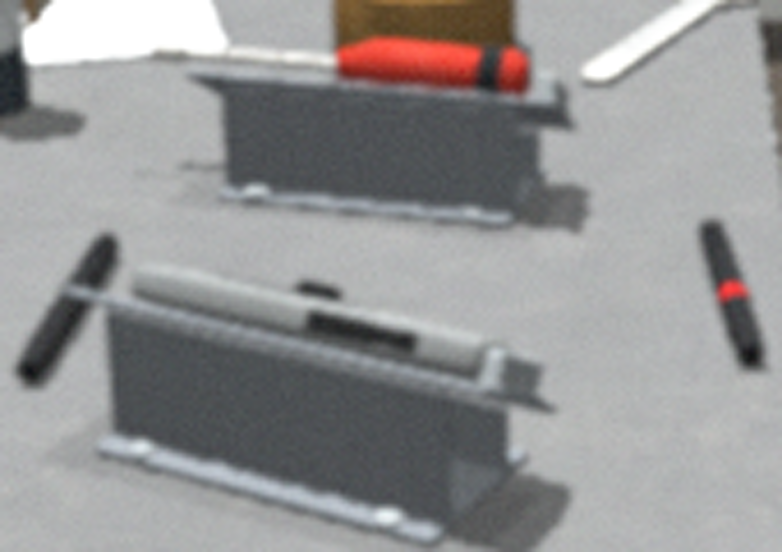

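The crop shows the bed upper-edge corners: rest_1 far (193,53) and near (55,330), rest_2 far (643,60) and near (577,367). I'll triangulate these against the side view and check each edge for 64 mm height and 185 mm length.

```bash
cat > h.py <<'E'
import numpy as np
from plant import eyes
C={}
def cam(n):
    if n not in C: C[n]=eyes.grab_frame(n)
    return C[n]
def ray(n,px):
    f=cam(n);E=f["extrinsics"]
    d=E[:3,:3]@np.array([(px[0]-f["cx"])/f["fx"],-(px[1]-f["cy"])/f["fy"],-1]); return E[:3,3],d/np.linalg.norm(d)
def onz(n,px,z):
    o,d=ray(n,px); return o+d*(z-o[2])/d[2]
def tri(p,q):
    o1,d1=ray("top",p);o2,d2=ray("side",q)
    t=np.linalg.lstsq(np.c_[d1,-d2],o2-o1,rcond=None)[0]
    a=o1+d1*t[0];b=o2+d2*t[1]; return (a+b)/2,np.linalg.norm(a-b)
E
python3 - <<'E'
from h import *
np.set_printoptions(precision=4,suppress=True)
T=lambda a:(239.625+a[0]/4,139.625+a[1]/4); S=lambda a:(229.6+a[0]/4.6,164.6+a[1]/4.6)
for n,(f,e,sf,se) in {1:((193,53),(55,332),(68,290),(552,408)),2:((643,60),(577,368),(190,76),(572,124))}.items():
    a=onz("top",T(f),.064);b=onz("top",T(e),.064)
    print(n,a,b,np.linalg.norm(a-b),tri(T(f),S(sf)),tri(T(e),S(se)))
    y=(b-a)/np.linalg.norm(b-a); x=np.array([-y[1],y[0],0])
    if x[1]<0:x=-x
    m=(a+b)/2; o=m+y*(82.5e-3)-x*.0411; o[2]=.04025
    print("yaw y",np.degrees(np.arctan2(y[1],y[0])),"stop",o,"x",x,"y",y)
# red handle, cutter ends from top (height ~)
for nm,p,z in (("cut far",(233,97),.06),("cut near",(122,345),.06),("shafttip",(709,18),.06),("handle end",(646,340),.06),("mr",0,0)):
    if p: print(nm,onz("top",T(p),z))
E
```

```text
1 [ 0.6299 -0.138   0.064 ] [ 0.466  -0.0654  0.064 ] 0.17920142958336377 (array([ 0.6299, -0.1379,  0.0612]), np.float64(0.0014109447939274007)) (array([ 0.454 , -0.064 ,  0.0549]), np.float64(0.02499978916798673))
yaw y 156.10848634909456 stop [ 0.4559 -0.1059  0.0403] x [ 0.405   0.9143 -0.    ] y [-0.9143  0.405   0.    ]
2 [ 0.6324 -0.3991  0.064 ] [ 0.4532 -0.362   0.064 ] 0.18299471920224145 (array([ 0.6331, -0.4005,  0.0576]), np.float64(0.0018142668134661067)) (array([ 0.4486, -0.3645,  0.0488]), np.float64(0.010380973656044042))
yaw y 168.3006146322549 stop [ 0.4537 -0.404   0.0403] x [ 0.2028  0.9792 -0.    ] y [-0.9792  0.2028  0.    ]
cut far [ 0.6053 -0.1618  0.06  ]
cut near [ 0.4598 -0.1032  0.06  ]
shafttip [ 0.6595 -0.4385  0.06  ]
handle end [ 0.4703 -0.4019  0.06  ]
```

```bash
python3 - <<'E'
from h import *
import cv2
np.set_printoptions(precision=4,suppress=True)
g=cv2.cvtColor(cam("top")["pixels"],cv2.COLOR_RGB2GRAY).astype(float); g=cv2.GaussianBlur(g,(0,0),1)
T=lambda a:np.array((239.625+a[0]/4,139.625+a[1]/4))
def prof(p,d,r=4):
    s=np.arange(-r,r+.01,.1); q=p[None]+s[:,None]*d
    v=cv2.remap(g.astype(np.float32),q[None,:,0].astype(np.float32),q[None,:,1].astype(np.float32),cv2.INTER_LINEAR)[0]
    k=np.gradient(v); i=np.argmax(abs(k)); return q[i],k[i]
def line(a,b,lo=.08,hi=.92):
    a,b=T(a),T(b);t=(b-a)/np.linalg.norm(b-a);n=np.array([-t[1],t[0]])
    P=np.array([prof(a+(b-a)*s,n)[0] for s in np.linspace(lo,hi,40)])
    L=cv2.fitLine(P.astype(np.float32),cv2.DIST_HUBER,0,.01,.01).ravel(); return L
def X(l,m):
    A=np.c_[l[:2],-m[:2]];t=np.linalg.solve(A,m[2:]-l[2:]);return l[2:]+l[:2]*t[0]
R={1:[(193,53),(55,332),(282,102)],2:[(643,60),(577,368),(716,92)]}
for n,(f,e,fr) in R.items():
    U=line(f,e);F=line(f,fr,.1,.5)
    c=X(U,F); a=onz("top",c,.064); p=U[2:]; b=onz("top",p+ (T(e)-p)@U[:2]*U[:2],.064)
    y=(b-a)/np.linalg.norm(b-a);x=np.array([y[1],-y[0],0]);o=a+.175*y-.0411*x;o[2]=.04025
    print(n,"far corner",c,a,"len",np.linalg.norm(a-b),"yaw",np.degrees(np.arctan2(y[1],y[0])),"stop",o)
    d2=onz("top",F[2:],.06)-a; print(np.degrees(np.arctan2(d2[1],d2[0])))
E
```

```text
1 far corner [288.1651 152.4433] [ 0.6309 -0.1386  0.064 ] len 0.1803623389864197 yaw 155.26336333817932 stop [ 0.4548 -0.1028  0.0403]
-116.0728780372152
2 far corner [399.2671 153.1103] [ 0.636  -0.3965  0.064 ] len 0.1859743822625274 yaw 168.83096695506438 stop [ 0.4563 -0.4029  0.0403]
-113.657256168865
```

```bash
python3 - <<'E'
from h import *
import cv2
g=cv2.cvtColor(cam("top")["pixels"],cv2.COLOR_RGB2GRAY).astype(float); g=cv2.GaussianBlur(g,(0,0),.8)
T=lambda a:np.array((239.625+a[0]/4,139.625+a[1]/4))
def fit(a,b,lo=.05,hi=.95,r=2.5):
    a,b=T(a),T(b);t=(b-a)/np.linalg.norm(b-a);n=np.array([-t[1],t[0]]);P=[]
    for s in np.linspace(lo,hi,40):
        q=(a+(b-a)*s)+np.arange(-r,r,.1)[:,None]*n
        v=cv2.remap(g.astype(np.float32),q[None,:,0].astype(np.float32),q[None,:,1].astype(np.float32),1)[0]
        P.append(q[np.argmax(abs(np.gradient(v)))])
    P=np.array(P,np.float32);L=cv2.fitLine(P,cv2.DIST_HUBER,0,.01,.01).ravel()
    return L,np.abs((P-L[2:])@[-L[1],L[0]]).mean()
def w(nm,a,b,z):
    L,r=fit(a,b);t=((T(a)-L[2:])@L[:2],(T(b)-L[2:])@L[:2])
    p,q=[onz("top",L[2:]+L[:2]*k,z) for k in t];d=q-p
    print(nm,p[:2].round(4),q[:2].round(4),"yaw",np.degrees(np.arctan2(d[1],d[0])).round(2),"res",r.round(2))
w("cut left",(213,97),(102,333),.070); w("cut right",(250,108),(143,345),.058)
w("r1 upper",(193,53),(55,332),.064); w("r1 flange",(285,142),(175,360),.002)
w("r2 flange L",(600,105),(556,335),.002); w("r2 upper",(643,60),(577,368),.064)
w("shaft L",(703,45),(675,180),.055);w("shaft R",(714,45),(690,180),.055)
f=cam("top")["pixels"]; h=cv2.cvtColor(f,cv2.COLOR_RGB2HSV)
m=((h[...,1]>150)&((h[...,0]<8)|(h[...,0]>172)))[165:240,380:430].astype(np.uint8)
ys,xs=np.nonzero(m);print("red",len(xs),xs.min()+380,xs.max()+380,ys.min()+165,ys.max()+165, cv2.fitLine(np.c_[xs,ys].astype(np.float32),2,0,.01,.01).ravel())
E
```

```text
cut left [ 0.602  -0.1529] [ 0.467  -0.0906] yaw 155.25 res 0.23
cut right [ 0.6018 -0.1653] [ 0.4593 -0.1176] yaw 161.48 res 1.43
r1 upper [ 0.6299 -0.138 ] [ 0.4672 -0.063 ] yaw 155.24 res 0.16
r1 flange [ 0.5897 -0.1922] [ 0.4542 -0.1281] yaw 154.68 res 0.39
r2 flange L [ 0.6177 -0.3906] [ 0.4747 -0.363 ] yaw 169.07 res 0.32
r2 upper [ 0.6329 -0.3966] [ 0.4537 -0.3596] yaw 168.35 res 0.23
shaft L [ 0.6451 -0.4331] [ 0.5643 -0.4175] yaw 169.11 res 0.38
shaft R [ 0.645 -0.441] [ 0.5649 -0.4245] yaw 168.37 res 0.24
red 367 396 412 185 226 [ 0.20669986 -0.9784044  24.495913   39.730244  ]
```

```bash
cat > go.py <<'E'
# usage: go.py rest u y z  -> jog shift/turn to put TCP at (u,y) of rest's stop frame (horizontal), world height z (m); mm inputs
import sys,numpy as np
from scipy.spatial.transform import Rotation as R
from plant import readout
S={1:((.4548,-.1028),155.2),2:((.4563,-.4029),168.7)}
def fr(n):
    o,a=S[n];a=np.radians(a);y=np.array([np.cos(a),np.sin(a)]);x=np.array([y[1],-y[0]]);return np.array(o),x,y
if __name__=="__main__":
    s=readout.read_state();p=s["tcp_pos"];M=R.from_rotvec(s["eef_rot"]).as_matrix()
    for n in(1,2):
        o,x,y=fr(n);d=p[:2]-o;print("in stop",n,(d@x*1e3).round(1),(d@y*1e3).round(1),"z",(p[2]*1e3).round(1))
    print("t",round(s["time_s"],2),"gap",(s["finger_gap"]*1e3).round(1),"grip",s["gripper_force"],"F",s["contact_force"].round(2),"j6",s["joint_positions"][5].round(2),"tz",M[:,2].round(3))
    if len(sys.argv)>1:
        n=int(sys.argv[1]);u,v,z=[float(k)/1e3 for k in sys.argv[2:5]]
        o,x,y=fr(n);t=np.r_[o+u*x+v*y,z]
        cur=np.degrees(np.arctan2(M[1,0],M[0,0]));want=S[n][1]-180+(float(sys.argv[5]) if len(sys.argv)>5 else 0)
        print("shift",(M.T@(t-p)).round(4),"turn",round((cur-want+180)%360-180,1),"target",t.round(4))
E
python3 go.py 1 27.5 -66 120
```

```text
in stop 1 -485.4 66.2 z 231.1
in stop 2 -162.5 238.0 z 231.1Traceback (most recent call last):
  File "go.py", line 12, in <module>
    print("t",round(s["time_s"],2),"gap",(s["finger_gap"]*1e3).round(1),"grip",s["gripper_force"],"F",s["contact_force"].round(2),"j6",s["joint_positions"][5].round(2),"tz",M[:,2].round(3))
                                         ^^^^^^^^^^^^^^^^^^^^^^^^^^^
AttributeError: 'float' object has no attribute 'round'
```

```bash
sed -i 's/(s\["finger_gap"\]\*1e3).round(1)/round(s["finger_gap"]*1e3,1)/' go.py
python3 -m jog '[[[0.457,-0.268,0.0,45,1],[0.457,-0.268,0.0,45,1],[0.457,-0.268,0.0,45,1],[0.457,-0.268,0.0,45,1],[0.457,-0.268,0.0,45,1],[0.457,-0.268,0.0,45,1],[0.457,-0.268,0.0,45,1],[0.457,-0.268,0.0,45,1],[0.457,-0.268,0.05,45,1],[0.457,-0.268,0.11,45,1],[0.457,-0.268,0.11,45,1],[0.457,-0.268,0.11,45,1]]]'
python3 go.py 1 27.5 -66 40
```

```text
time_s: 1.5
tcp_pos: [0.5271, -0.1038, 0.1195]
eef_rot: [-3.069, 0.67, 0.001]
contact_force: [0.8, -0.6, 0.7]
finger_gap: 0.0852
gripper_force: 0.0
in stop 1 29.4 -66.0 z 119.5
in stop 2 307.2 -10.8 z 119.5
t 1.5 gap 85.2 grip 0.0 F [ 0.76 -0.57  0.69] j6 1.74 tz [-0.001  0.    -1.   ]
shift [0.0001 0.0019 0.0795] turn 0.2 target [ 0.5262 -0.1055  0.04  ]
```

```bash
python3 -m jog '[[[0,0.002,0.04,0,1],[0,0.002,0.06,0,1],[0,0.002,0.079,0,1],[0,0.002,0.079,0,1],[0,0.002,0.079,0,1]]]'
python3 go.py; python3 - <<'E'
import cv2,numpy as np
from plant import eyes
a=eyes.grab_frame("top")["pixels"][145:245,230:330,::-1];b=eyes.grab_frame("side")["pixels"][200:300,230:360,::-1]
a=cv2.resize(a,(400,400),interpolation=2);b=cv2.resize(b,(400,400*100//130),interpolation=2);b=np.pad(b,((0,400-b.shape[0]),(0,0),(0,0)))
cv2.imwrite("pics/p1.png",np.hstack([a,b]))
E
```

```text
time_s: 2.0
tcp_pos: [0.5258, -0.1076, 0.0428]
eef_rot: [-3.069, 0.671, -0.0]
contact_force: [-0.0, -0.5, 0.0]
finger_gap: 0.0859
gripper_force: 0.0
in stop 1 25.5 -66.5 z 42.8
in stop 2 303.2 -10.3 z 42.8
t 2.0 gap 85.9 grip 0.0 F [-0.02 -0.54  0.04] j6 1.73 tz [ 0.  0. -1.]
```

View pics/p1.png

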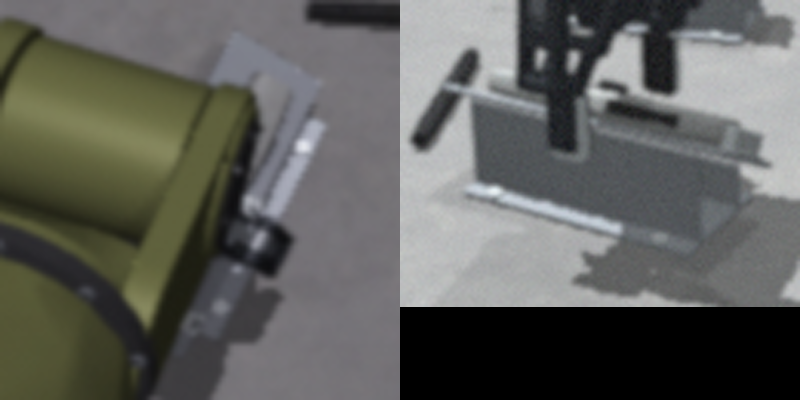

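The left finger hangs outside the bed's upper edge and the right one is on the ledge side, as planned. Closing now pushes the cutter up the bed into the grip, with a slight rise.

```bash
python3 -m jog '[[[0,-0.002,0,0,0.8],[0,-0.002,0,0,0.7],[0,-0.002,-0.002,0,0.6],[0,-0.002,-0.004,0,0.5],[0,-0.002,-0.006,0,0.45],[0,-0.002,-0.006,0,0.4],[0,-0.002,-0.006,0,0.3],[0,-0.002,-0.006,0,0],[0,-0.002,-0.006,0,0],[0,-0.002,-0.006,0,0]]]'
python3 go.py; python3 - <<'E'
import cv2,numpy as np
from plant import eyes
b=eyes.grab_frame("side")["pixels"][180:280,230:370,::-1]
cv2.imwrite("pics/p2.png",cv2.resize(b,None,fx=4,fy=4,interpolation=2))
E
```

```text
time_s: 3.1
tcp_pos: [0.5248, -0.1125, 0.051]
eef_rot: [3.058, -0.67, -0.001]
contact_force: [-33.6, -53.5, 32.0]
finger_gap: 0.0417
gripper_force: 57.9
in stop 1 20.5 -67.6 z 51.0
in stop 2 298.2 -10.2 z 51.0
t 3.1 gap 41.7 grip 57.89746051210386 F [-33.59 -53.48  31.98] j6 1.74 tz [-0.003 -0.01  -1.   ]
```

View pics/p2.png

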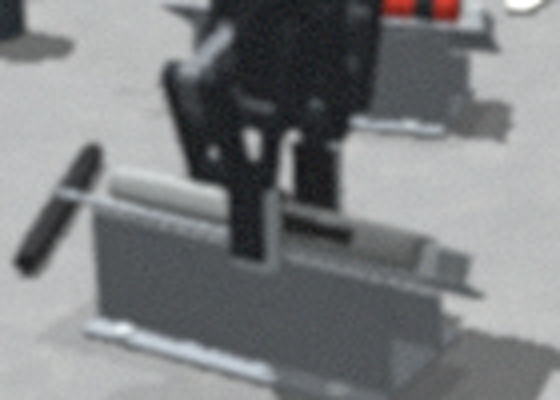

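The cutter has jammed partway up the bed: friction from the pads, which swing down as they close, presses it onto the bed. The arm reads 63 N sideways. Rising a few millimetres should free it.

```bash
python3 -m jog '[[[0,-0.002,-0.002,0,0],[0,-0.002,-0.004,0,0],[0,-0.002,-0.006,0,0],[0,-0.002,-0.008,0,0],[0,-0.002,-0.008,0,0],[0,-0.002,-0.008,0,0]]]'
python3 go.py
```

```text
time_s: 3.75
tcp_pos: [0.5276, -0.1061, 0.058]
eef_rot: [3.066, -0.672, 0.004]
contact_force: [-9.5, -18.0, 11.7]
finger_gap: 0.0273
gripper_force: 58.8
in stop 1 27.5 -67.5 z 58.0
in stop 2 305.0 -11.7 z 58.0
t 3.75 gap 27.3 grip 58.80138672888279 F [ -9.49 -17.97  11.67] j6 1.74 tz [ 0.002 -0.004 -1.   ]
```

```bash
python3 - <<'E'
import cv2,numpy as np
from plant import eyes
b=eyes.grab_frame("side")["pixels"][190:270,240:350,::-1]
cv2.imwrite("pics/p3.png",cv2.resize(b,None,fx=6,fy=6,interpolation=2))
E
```

```text
(no output)
```

View pics/p3.png

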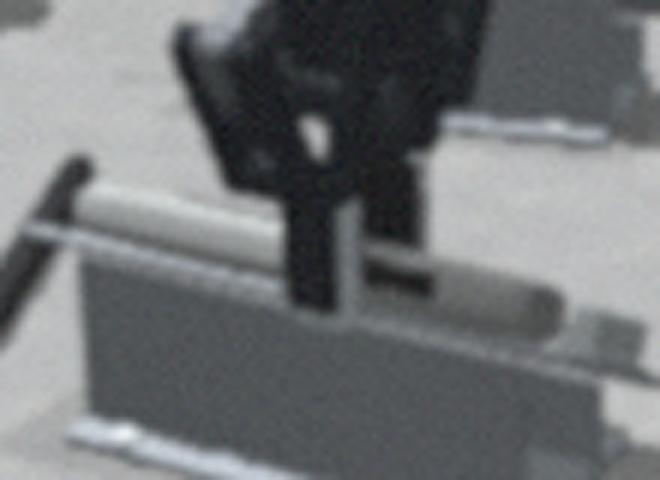

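```bash
python3 -m jog '[[[0,0,-0.02,0,0],[0,0,-0.04,0,0],[0,0,-0.07,0,0],[0,0,-0.09,0,0],[0,0,-0.09,0,0],[0,0,-0.09,0,0]]]'
python3 go.py;python3 - <<'E'
import cv2,numpy as np
from plant import eyes
b=eyes.grab_frame("side")["pixels"][100:270,210:380,::-1];a=eyes.grab_frame("top")["pixels"][130:250,230:350,::-1]
cv2.imwrite("pics/p4.png",np.hstack([cv2.resize(x,(400,400),interpolation=2) for x in(a,b)]))
E
```

```text
time_s: 4.4
tcp_pos: [0.5272, -0.1038, 0.1462]
eef_rot: [-3.069, 0.671, -0.001]
contact_force: [-0.3, -0.6, -1.3]
finger_gap: 0.0273
gripper_force: 58.6
in stop 1 29.5 -66.1 z 146.2
in stop 2 307.2 -10.9 z 146.2
t 4.4 gap 27.3 grip 58.637555295317725 F [-0.3  -0.58 -1.28] j6 1.74 tz [ 0. -0. -1.]
```

View pics/p4.png

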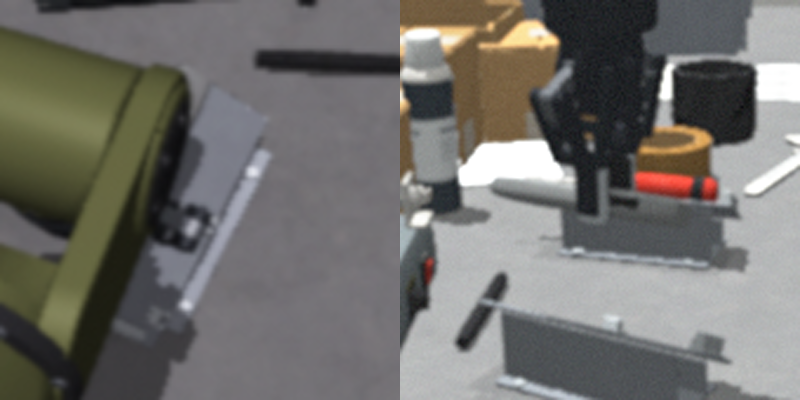

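```bash
python3 go.py 2 137 -7 60 | tail -1; python3 - <<'E'
from h import *
for p in((307,149),(361,150),(317,267),(372,265)): print(onz("top",p,.015).round(3))
E
```

```text
shift [0.0361 0.1664 0.0852] turn -13.4 target [ 0.49   -0.2699  0.06  ]
[ 0.653 -0.18   0.015]
[ 0.654 -0.313  0.015]
[ 0.367 -0.212  0.015]
[ 0.375 -0.342  0.015]
```

```bash
python3 -m jog '[[[0.01,0.05,0,-8,0],[0.02,0.10,0,-13.5,0],[0.04,0.15,0,-13.5,0],[0.055,0.166,0,-13.5,0],[0.055,0.166,0.04,-13.5,0],[0.055,0.166,0.08,-13.5,0],[0.055,0.166,0.1,-13.5,0],[0.055,0.166,0.11,-13.5,0],[0.055,0.166,0.11,-13.5,0]]]'; python3 go.py
python3 - <<'E'
import cv2,numpy as np
from plant import eyes
b=eyes.grab_frame("side")["pixels"][170:270,240:380,::-1]
cv2.imwrite("pics/p5.png",cv2.resize(b,None,fx=5,fy=5,interpolation=2))
E
```

```text
time_s: 5.45
tcp_pos: [0.5075, -0.2773, 0.0349]
eef_rot: [-3.126, 0.306, 0.004]
contact_force: [-0.2, 0.5, -0.4]
finger_gap: 0.0266
gripper_force: 58.7
in stop 1 -136.3 -121.0 z 34.9
in stop 2 133.2 -25.6 z 34.9
t 5.45 gap 26.6 grip 58.71344748638876 F [-0.22  0.45 -0.43] j6 1.2 tz [-0.002  0.001 -1.   ]
```

View pics/p5.png

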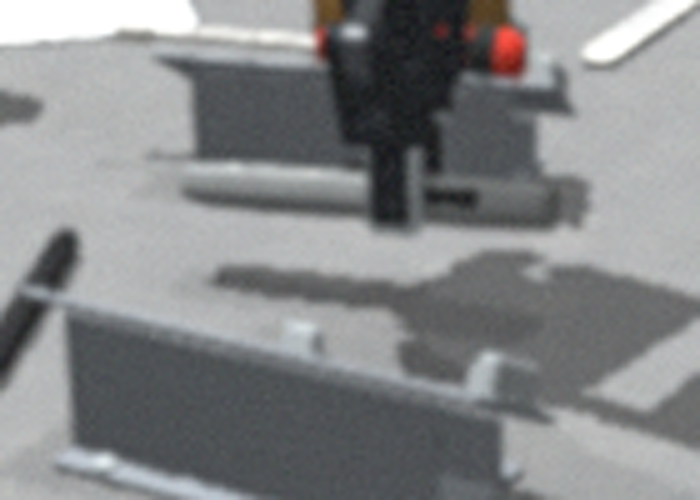

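```bash
python3 -m jog '[[[0,0,0.01,0,0],[0,0,0.015,0,0],[0,0,0.015,0,0],[0,0,0.015,0,0]]]'|grep -E "tcp|force|gap"; python3 -m jog '[[[0,0,0.004,0,0],[0,0,0.004,0,0],[0,0,0.004,0,0]]]'|grep -E "tcp|force|gap"; python3 -m jog '[[[0,0,0.003,0,0],[0,0,0.003,0,0],[0,0,0.003,0,0]]]'|grep -E "tcp|force|gap"
```

```text
tcp_pos: [0.5081, -0.2777, 0.0215]
contact_force: [-0.3, -0.1, -0.9]
finger_gap: 0.0274
gripper_force: 58.7
tcp_pos: [0.508, -0.2776, 0.0173]
contact_force: [-0.3, -0.5, -0.5]
finger_gap: 0.027
gripper_force: 58.7
tcp_pos: [0.508, -0.2777, 0.0142]
contact_force: [-1.7, -0.0, -0.5]
finger_gap: 0.0269
gripper_force: 58.7
```

```bash
for i in 1; do python3 -m jog '[[[0,0,0.003,0,0],[0,0,0.003,0,0]]]'|grep -E "tcp|force|gap"; python3 -m jog '[[[0,0,0.003,0,0],[0,0,0.003,0,0]]]'|grep -E "tcp|force|gap"; python3 -m jog '[[[0,0,0.002,0,0],[0,0,0.002,0,0]]]'|grep -E "tcp|force|gap"; done
```

```text
tcp_pos: [0.5078, -0.2776, 0.0109]
contact_force: [0.9, 0.4, -1.2]
finger_gap: 0.0267
gripper_force: 58.7
tcp_pos: [0.5078, -0.2775, 0.0079]
contact_force: [-0.7, -0.4, -0.4]
finger_gap: 0.0271
gripper_force: 58.7
tcp_pos: [0.508, -0.2776, 0.0062]
contact_force: [0.2, -0.4, 0.5]
finger_gap: 0.0272
gripper_force: 58.8
```

```bash
python3 -m jog '[[[0,0,0,0,0.55],[0,0,0,0,0.6],[0,0,0,0,0.6],[0,0,0,0,0.6],[0,0,-0.04,0,0.6],[0,0,-0.09,0,0.8],[0,0,-0.14,0,1],[0,0.05,-0.16,0,1],[0,0.10,-0.16,0,1],[0,0.15,-0.16,0,1],[0,0.16,-0.16,0,1],[0,0.16,-0.16,0,1]]]'; python3 go.py 2 26.5 -50 120
python3 - <<'E'
import cv2,numpy as np
from plant import eyes
a=eyes.grab_frame("top")["pixels"][:,:,::-1];b=eyes.grab_frame("side")["pixels"][:,:,::-1]
cv2.imwrite("pics/t6.png",a);cv2.imwrite("pics/s6.png",b)
a=cv2.resize(a[140:260,290:410],(400,400),interpolation=2);b=cv2.resize(b[150:270,260:380],(400,400),interpolation=2)
cv2.imwrite("pics/p6.png",np.hstack([a,b]))
E
```

```text
time_s: 8.3
tcp_pos: [0.476, -0.4363, 0.1657]
eef_rot: [-3.126, 0.31, 0.001]
contact_force: [0.3, 0.7, -0.5]
finger_gap: 0.0854
gripper_force: 0.0
in stop 1 -293.8 -159.2 z 165.7
in stop 2 -28.9 -25.9 z 165.7
t 8.3 gap 85.4 grip 0.0 F [ 0.32  0.71 -0.51] j6 0.97 tz [-0.  0. -1.]
shift [ 0.0241 -0.0554  0.0457] turn -0.0 target [ 0.5105 -0.3867  0.12  ]
```

View pics/p6.png

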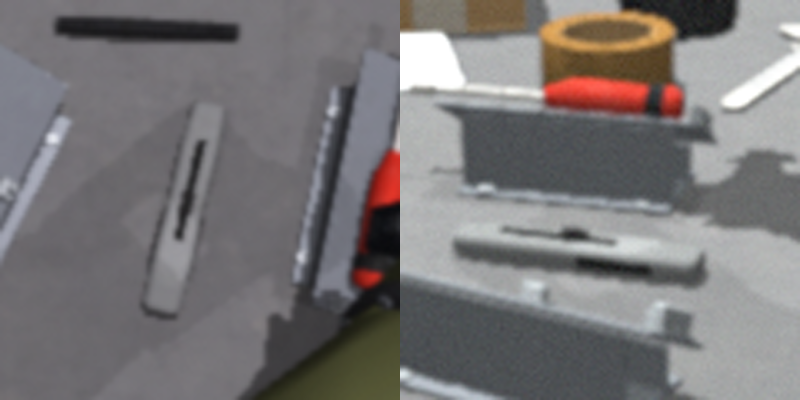

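The cutter now lies flat on the bench, right way up, at about (345,202) in the top image. Next is the driver.

```bash
python3 -m jog '[[[-0.024,-0.04,0,0,1],[-0.024,-0.057,0.0,0,1],[-0.024,-0.057,0.04,0,1],[-0.024,-0.057,0.045,0,1],[-0.024,-0.057,0.045,0,1],[-0.024,-0.057,0.045,0,1]]]' >/dev/null; python3 go.py 2 28 -50 41
```

```text
in stop 1 -242.1 -123.3 z 122.7
in stop 2 29.8 -3.1 z 122.7
t 9.0 gap 85.6 grip 0.0 F [-0.28 -1.02 -0.06] j6 1.03 tz [ 0.001 -0.001 -1.   ]
shift [0.0468 0.0018 0.0818] turn 0.1 target [ 0.5108 -0.3852  0.041 ]
```

Typed the x sign the wrong way, which was harmless at hover height. I'll correct it and descend.

```bash
python3 -m jog '[[[0.047,0.001,0,0,1],[0.047,0.001,0.0,0,1],[0.047,0.001,0.03,0,1],[0.047,0.001,0.06,0,1],[0.047,0.001,0.082,0,1],[0.047,0.001,0.082,0,1],[0.047,0.001,0.082,0,1],[0.047,0.001,0.082,0,1]]]' >/dev/null; python3 go.py 2 28 -50 41
```

```text
in stop 1 -232.0 -169.0 z 40.5
in stop 2 28.9 -49.9 z 40.5
t 9.8 gap 85.3 grip 0.0 F [-0.06 -0.1  -0.78] j6 1.06 tz [ 0.001 -0.001 -1.   ]
shift [ 0.0001  0.0009 -0.0005] turn 0.1 target [ 0.5108 -0.3852  0.041 ]
```

```bash
python3 -m jog '[[[0,0,0,0,0.9],[0,0,-0.001,0,0.85],[0,0,-0.003,0,0.8],[0,0,-0.005,0,0.75],[0,0,-0.007,0,0.7],[0,0,-0.009,0,0.65],[0,0,-0.011,0,0.6],[0,0,-0.013,0,0.55],[0,0,-0.015,0,0.5]]]' >/dev/null; python3 go.py; python3 -m jog '[[[0,0,-0.002,0,0.45],[0,0,-0.004,0,0.4],[0,0,-0.006,0,0.35],[0,0,-0.007,0,0.3],[0,0,-0.007,0,0.2],[0,0,-0.007,0,0],[0,0,-0.007,0,0],[0,0,-0.007,0,0]]]' >/dev/null; python3 go.py
```

```text
in stop 1 -236.2 -171.3 z 58.6
in stop 2 24.3 -51.2 z 58.6
t 10.7 gap 42.6 grip 9.213666367577389 F [ -1.49 -18.78   8.65] j6 1.06 tz [ 0.006 -0.01  -1.   ]
in stop 1 -233.0 -169.7 z 63.4
in stop 2 27.8 -50.3 z 63.4
t 11.5 gap 35.4 grip 59.016824467107654 F [-1.55 -5.73  5.2 ] j6 1.06 tz [ 0.003 -0.003 -1.   ]
```

```bash
python3 -m jog '[[[0,0,-0.02,0,0],[0,0,-0.04,0,0],[0,0,-0.07,0,0],[0,0,-0.09,0,0],[0,0,-0.09,0,0],[0,0,-0.09,0,0]]]' >/dev/null; python3 go.py 1 28 -55 150
```

```text
in stop 1 -231.9 -168.5 z 151.3
in stop 2 29.2 -49.4 z 151.3
t 12.1 gap 35.4 grip 59.7622488043271 F [-0.47 -0.53 -0.51] j6 1.06 tz [ 0. -0. -1.]
shift [-0.049  -0.2793  0.0012] turn 13.6 target [ 0.5165 -0.1005  0.15  ]
```

```bash
python3 -m jog '[[[-0.01,-0.05,0,4,0],[-0.02,-0.10,0,8,0],[-0.03,-0.15,0,13.5,0],[-0.04,-0.20,0,13.5,0],[-0.049,-0.25,0,13.5,0],[-0.049,-0.279,0,13.5,0],[-0.049,-0.279,0.03,13.5,0],[-0.049,-0.279,0.06,13.5,0],[-0.049,-0.279,0.078,13.5,0],[-0.049,-0.279,0.078,13.5,0],[-0.049,-0.279,0.078,13.5,0]]]' >/dev/null; python3 go.py 1 28 -55 66
python3 - <<'E'
from h import *
import cv2
for n in("top","side"):
    f=cam(n)["pixels"];cv2.imwrite(f"pics/{n}7.png",f[:,:,::-1])
    h=cv2.cvtColor(f,cv2.COLOR_RGB2HSV);m=((h[...,1]>140)&((h[...,0]<8)|(h[...,0]>172)));m[240:]=0
    ys,xs=np.nonzero(m);print(n,len(xs),xs.min(),xs.max(),ys.min(),ys.max())
E
```

```text
in stop 1 27.5 -55.0 z 73.1
in stop 2 307.9 0.4 z 73.1
t 13.2 gap 35.6 grip 59.74626473849639 F [-0.34 -0.94 -1.82] j6 1.74 tz [-0.001  0.    -1.   ]
shift [ 0.     -0.0005  0.0071] turn 0.1 target [ 0.5165 -0.1005  0.066 ]
top 20 255 349 123 212
side 696 159 391 157 237
```

```bash
python3 - <<'E'
from h import *
from go import fr
import cv2
f=cv2.imread("pics/side7.png");h=cv2.cvtColor(f,cv2.COLOR_BGR2HSV);m=((h[...,1]>120)&((h[...,0]<8)|(h[...,0]>172))).astype(np.uint8)
n,l,st,c=cv2.connectedComponentsWithStats(m)
for i in range(1,n):
    if st[i,4]>15: print(st[i],c[i].round(1))
o,x,y=fr(1);F=cam("side");E=np.linalg.inv(F["extrinsics"])
def proj(p):
    q=E@np.r_[p,1];return (F["cx"]+F["fx"]*q[0]/-q[2],F["cy"]-F["fy"]*q[1]/-q[2])
for v in(-101,-55,-5,0):
    for dz in(66,82): print(v,dz,np.round(proj(np.r_[o+.029*x+v*1e-3*y,dz/1e3]),1))
E
```

```text
[159 157  40  30 302] [176.3 172. ]
[220 210   4  10  26] [221.5 214.2]
[277 214  16  17 173] [285.5 221.9]
[305 218  10  17  99] [308.6 225.1]
[315 223  15  15 162] [321.7 230.1]
[386 226   6   5  22] [388.3 227.7]
-101 66 [282.1 230.5]
-101 82 [281.7 221.9]
-55 66 [305.  235.9]
-55 82 [304.8 227.1]
-5 66 [331.4 242.1]
-5 82 [331.3 233.1]
0 66 [334.1 242.8]
0 82 [334.  233.8]
```

```bash
python3 -m jog '[[[0,0,0.005,0,0],[0,0,0.008,0,0],[0,0,0.008,0,0],[0,0,0.008,0,0]]]' |grep -E "tcp|cont|gap"; python3 -m jog '[[[0,0,0.0015,0,0],[0,0,0.0015,0,0]]]'|grep -E "tcp|cont|gap";  python3 -m jog '[[[0,0,0.0015,0,0],[0,0,0.0015,0,0]]]'|grep -E "tcp|cont|gap"; python3 go.py
```

```text
tcp_pos: [0.5164, -0.1009, 0.0653]
contact_force: [0.8, 0.6, -1.1]
finger_gap: 0.0354
tcp_pos: [0.5164, -0.1009, 0.0637]
contact_force: [-0.3, 0.7, -0.8]
finger_gap: 0.0354
tcp_pos: [0.5166, -0.1009, 0.0628]
contact_force: [-3.0, 1.1, 6.9]
finger_gap: 0.0356
in stop 1 27.6 -55.3 z 62.8
in stop 2 307.9 0.1 z 62.8
t 14.15 gap 35.6 grip 60.10479882708751 F [-2.96  1.08  6.95] j6 1.74 tz [ 0. -0. -1.]
```

```bash
python3 -m jog '[[[0,0,0,0,0.45],[0,0,0,0,0.5],[0,0,0,0,0.55],[0,0,0,0,0.6],[0,0,0,0,0.6],[0,0.005,0,0,0.6],[0,0.010,0,0,0.6],[0,0.014,0,0,0.6],[0,0.018,0,0,0.6],[0,0.018,0,0,0.6]]]'|grep -E "tcp|cont|gap"; python3 go.py;python3 - <<'E'
from h import *
import cv2
f=cam("side")["pixels"];cv2.imwrite("pics/s8.png",f[:,:,::-1]);h=cv2.cvtColor(f,cv2.COLOR_RGB2HSV);m=((h[...,1]>120)&((h[...,0]<8)|(h[...,0]>172))).astype(np.uint8)
n,l,st,c=cv2.connectedComponentsWithStats(m)
for i in range(1,n):
    if st[i,4]>15 and 230<c[i][0]<380: print(st[i],c[i].round(1))
E
```

```text
tcp_pos: [0.5087, -0.1178, 0.0623]
contact_force: [-0.1, 0.1, 0.2]
finger_gap: 0.0513
in stop 1 9.0 -55.2 z 62.3
in stop 2 289.8 4.5 z 62.3
t 15.15 gap 51.3 grip 0.0 F [-0.1   0.15  0.2 ] j6 1.7 tz [-0. -0. -1.]
[282 223  15  15 160] [290.1 229. ]
[308 227  10  15 101] [312.5 233.2]
[320 229  13  16 161] [325.8 236.7]
```

```bash
python3 -m jog '[[[0,0.004,0,0,0.6],[0,0.008,0.002,0,0.6],[0,0.011,0.004,0,0.6],[0,0.013,0.006,0,0.6],[0,0.013,0.006,0,0.6]]]'|grep -E "tcp|cont|gap"; python3 go.py; python3 -m jog '[[[0,0.0015,0,0,0.6],[0,0.0015,0,0,0.6]]]'|grep -E "tcp|cont|gap";python3 -m jog '[[[0,0.0015,0,0,0.6],[0,0.0015,0,0,0.6]]]'|grep -E "tcp|cont|gap"; python3 go.py
```

```text
tcp_pos: [0.5032, -0.1293, 0.0559]
contact_force: [0.8, 0.3, 0.5]
finger_gap: 0.0508
in stop 1 -3.7 -55.0 z 55.9
in stop 2 277.5 7.6 z 55.9
t 15.7 gap 50.8 grip 0.0 F [0.8  0.26 0.52] j6 1.68 tz [-0.001  0.    -1.   ]
tcp_pos: [0.5029, -0.1305, 0.0563]
contact_force: [0.6, 0.5, -0.3]
finger_gap: 0.0511
tcp_pos: [0.5026, -0.1312, 0.0567]
contact_force: [1.7, 6.9, 3.1]
finger_gap: 0.0514
in stop 1 -5.7 -55.3 z 56.7
in stop 2 275.5 7.8 z 56.7
t 16.1 gap 51.4 grip 3.9603505097329617 F [1.69 6.85 3.12] j6 1.67 tz [ 0.001  0.001 -1.   ]
```

```bash
python3 -m jog '[[[0,-0.003,0,0,0.6],[0,-0.003,-0.04,0,0.6],[0,-0.003,-0.08,0,0.3],[0,-0.003,-0.08,0,0],[0,-0.003,-0.08,0,0],[0.05,-0.003,-0.08,0,0],[0.10,-0.003,-0.08,0,0],[0.15,-0.003,-0.08,0,0],[0.162,-0.003,-0.08,0,0],[0.162,-0.003,-0.08,0,0],[0.162,-0.003,-0.08,0,0]]]'|grep gap; python3 go.py 1 5 -217 52
python3 - <<'E'
from h import *
from go import fr
import cv2
o,x,y=fr(1)
for n in("side","top"):
    f=cam(n)["pixels"];cv2.imwrite(f"pics/{n}9.png",f[:,:,::-1]);h=cv2.cvtColor(f,cv2.COLOR_RGB2HSV);m=((h[...,1]>120)&((h[...,0]<8)|(h[...,0]>172))).astype(np.uint8)
    F=cam(n);E=np.linalg.inv(F["extrinsics"])
    k,l,st,c=cv2.connectedComponentsWithStats(m)
    for i in range(1,k):
        if st[i,4]>15 and 230<c[i][0]<380 and c[i][1]<250: print(n,st[i],c[i].round(1))
    for v in(-98,-50,-15,0):
        q=E@np.r_[o+.005*x+v*1e-3*y,.06,1];print(v,round(F["cx"]+F["fx"]*q[0]/-q[2],1),round(F["cy"]-F["fy"]*q[1]/-q[2],1))
E
```

```text
finger_gap: -0.0
in stop 1 -3.1 -216.2 z 134.7
in stop 2 240.5 -149.2 z 134.7
t 17.2 gap -0.0 grip 0.0 F [ 0.01 -0.23 -0.07] j6 1.65 tz [-0.002  0.001 -1.   ]
shift [ 0.0011 -0.0081  0.0827] turn 0.1 target [ 0.6539 -0.1893  0.052 ]
side [286 224  37  19 481] [304.5 232.2]
side [325 230  12  16 140] [330.4 238. ]
-98 291.5 228.9
-50 315.1 234.4
-15 333.1 238.5
0 341.1 240.4
top [343 123   7   3  19] [346. 124.]
-98 287.3 189.0
-50 277.9 207.5
-15 270.9 221.2
0 267.9 227.1
```

```bash
python3 -m jog '[[[0.012,-0.008,0,0,0],[0.012,-0.008,0.04,0,0],[0.012,-0.008,0.083,0,0],[0.012,-0.008,0.083,0,0],[0.009,-0.008,0.083,0,0],[0.006,-0.008,0.083,0,0],[0.003,-0.008,0.083,0,0],[0.0,-0.008,0.083,0,0],[0.0,-0.008,0.083,0,0]]]' | grep -E "tcp|cont"; python3 go.py
for i in 1 2; do python3 -m jog '[[[-0.001,0,0,0,0],[-0.002,0,0,0,0],[-0.002,0,0,0,0]]]' | grep -E "cont"; done; python3 go.py
```

```text
tcp_pos: [0.6541, -0.1894, 0.0544]
contact_force: [-0.5, 0.5, -1.1]
in stop 1 4.9 -217.2 z 54.4
in stop 2 248.1 -152.1 z 54.4
t 18.2 gap -0.1 grip 0.0 F [-0.5   0.49 -1.07] j6 1.67 tz [ 0.001 -0.    -1.   ]
contact_force: [0.8, -0.8, 0.2]
contact_force: [0.2, -0.4, 0.1]
in stop 1 4.9 -213.0 z 53.2
in stop 2 249.0 -148.0 z 53.2
t 18.8 gap -0.1 grip 0.0 F [ 0.23 -0.35  0.12] j6 1.67 tz [-0.  0. -1.]
```

```bash
python3 -m jog '[[[-0.001,0,0,0,0],[-0.002,0,0,0,0],[-0.003,0,0,0,0],[-0.004,0,0,0,0],[-0.004,0,0,0,0]]]' | grep -E "cont"; python3 -m jog '[[[-0.001,0,0,0,0],[-0.001,0,0,0,0]]]' | grep -E "cont"; python3 -m jog '[[[-0.0005,0,0,0,0],[-0.0005,0,0,0,0]]]' | grep -E "cont"; python3 go.py
```

```text
contact_force: [0.4, -0.4, -0.2]
contact_force: [3.7, -2.0, 0.3]
contact_force: [6.9, -3.5, 0.1]
in stop 1 4.8 -208.8 z 54.0
in stop 2 249.9 -143.9 z 54.0
t 19.7 gap 0.0 grip 3.965159366489388 F [ 6.93 -3.46  0.07] j6 1.67 tz [ 0.003 -0.001 -1.   ]
```

```bash
python3 -m jog '[[[-0.0005,0,0,0,0],[-0.0005,0,0,0,0]]]' | grep -E "cont"; python3 -m jog '[[[-0.0005,0,0,0,0],[-0.0005,0,0,0,0]]]' | grep -E "cont"; python3 go.py
```

```text
contact_force: [9.6, -4.5, -0.2]
contact_force: [11.9, -5.9, 0.5]
in stop 1 4.7 -208.7 z 54.6
in stop 2 249.9 -143.8 z 54.6
t 20.1 gap 0.2 grip 6.789548675296828 F [11.87 -5.86  0.54] j6 1.67 tz [ 0.006 -0.002 -1.   ]
```

```bash
python3 -m jog '[[[0.002,0,0,0,0],[0.015,0,0,0,0],[0.015,0,-0.05,0,0],[0.015,0,-0.1,0,0],[0.015,0.05,-0.1,0,0.5],[0.0,0.10,-0.1,0,1],[-0.03,0.14,-0.1,-8,1],[-0.06,0.19,-0.1,-13.5,1],[-0.06,0.24,-0.1,-13.5,1],[-0.06,0.28,-0.1,-13.5,1],[-0.06,0.28,-0.1,-13.5,1]]]'|grep gap; python3 go.py
python3 - <<'E'
from h import *
from go import fr
import cv2
o,x,y=fr(1)
for n in("side","top"):
    F=cam(n);f=F["pixels"];cv2.imwrite(f"pics/{n}10.png",f[:,:,::-1]);h=cv2.cvtColor(f,cv2.COLOR_RGB2HSV);m=((h[...,1]>120)&((h[...,0]<8)|(h[...,0]>172))).astype(np.uint8)
    k,l,st,c=cv2.connectedComponentsWithStats(m)
    for i in range(1,k):
        if st[i,4]>15 and 230<c[i][0]<380 and c[i][1]<250:
            print(n,st[i],c[i].round(1))
            if n=="top":
                ys,xs=np.nonzero(l==i);L=cv2.fitLine(np.c_[xs,ys].astype(np.float32),2,0,.01,.01).ravel()
                a,b=[onz("top",L[2:]+s*L[:2],.06) for s in(-15,15)];d=b-a
                if d[0]>0:d=-d
                p=a[:2]-o;print("yaw",np.degrees(np.arctan2(d[1],d[0])).round(2),"u",(p@x*1e3).round(1))
                P=np.array([onz("top",(X,Y),.06)[:2] for X,Y in zip(xs,ys)])-o;print("v range",(P@y*1e3).min().round(1),(P@y*1e3).max().round(1),"u range",(P@x*1e3).min().round(1),(P@x*1e3).max().round(1))
# cutter on bench: brighter/low-sat grey than the bench, compact
f=cam("top")["pixels"][155:250,320:375].astype(int);g=f.mean(2);print("bench",np.median(g));
m=((g>np.median(g)+18)|(0*g>1)).astype(np.uint8);k,l,st,c=cv2.connectedComponentsWithStats(m)
for i in range(1,k):
    if st[i,4]>60: 
        ys,xs=np.nonzero(l==i);r=cv2.minAreaRect(np.c_[xs+320,ys+155].astype(np.float32));print(st[i],r)
        cc=onz("top",r[0],.018);bx=cv2.boxPoints(r);W=np.array([onz("top",b,.018) for b in bx]);print(cc.round(4),np.linalg.norm(W-np.roll(W,1,0),axis=1).round(4));e=W-np.roll(W,1,0);e=e[np.argmax(np.linalg.norm(e,axis=1))];print("yaw",np.degrees(np.arctan2(e[1],e[0]))%180)
E
```

```text
finger_gap: 0.0856
in stop 1 -280.5 -146.3 z 153.2
in stop 2 -12.9 -16.5 z 153.2
t 21.2 gap 85.6 grip 0.0 F [ 1.07  0.29 -0.92] j6 0.99 tz [-0.001 -0.    -1.   ]
side [291 225  38  19 503] [309.8 233. ]
side [331 232  11  15  95] [335.5 237.6]
top [343 123   7   3  19] [346. 124.]
yaw 97.93 u -19.3
v range -302.2 -291.6 u range -55.4 -42.7
top [269 188  21  33 343] [279.6 204.2]
yaw 155.81 u 4.5
v range -97.6 -23.6 u range -8.2 17.9
top [265 220  11   8  53] [269.6 223.8]
yaw -117.49 u 39.3
v range -13.5 -2.3 u range -7.4 17.3
bench 112.33333333333333
[ 23  16  14  27 127] ((349.9117736816406, 183.85293579101562), (8.00367546081543, 26.92145538330078), 14.03624439239502)
[ 0.5684 -0.2866  0.018 ] [0.0193 0.0661 0.0194 0.0661]
yaw 167.18698860574997
[ 16  49  13  23 157] ((341.9615478515625, 214.69232177734375), (9.21745777130127, 23.337820053100586), 11.309932708740234)
[ 0.493  -0.2688  0.018 ] [0.022  0.0562 0.0222 0.0562]
yaw 169.9145733377885
```

Driver on rest_1 checks out: axis u 4.5 mm against 4.9 expected, yaw 155.8° against 155.2°, handle end at the stop, pressed with about 13 N. Next is the cutter.

```bash
python3 - <<'E'
from h import *
from go import fr
o,x,y=fr(2)
a=onz("top",(352.1,170.9),.012);b=onz("top",(338,234.8),.012);c=(a+b)/2;d=b-a
print(a,b,np.linalg.norm(d),np.degrees(np.arctan2(d[1],d[0])))
g=c+.012*d/np.linalg.norm(d);p=g[:2]-o;print("grip uv",p@x*1e3,p@y*1e3)
E
python3 go.py 2 132 -27 100
```

```text
[ 0.60160996 -0.2918691   0.012     ] [ 0.44483782 -0.26054376  0.012     ] 0.1598711434260888 168.70028879440525
grip uv 137.3509905219697 -28.80143330098559
in stop 1 -274.9 -147.2 z 153.0
in stop 2 -7.7 -18.6 z 153.0
t 21.35 gap 85.6 grip 0.0 F [-0.14  0.55  0.79] j6 0.99 tz [-0.     0.001 -1.   ]
shift [ 0.0087 -0.1396  0.0531] turn 0.1 target [ 0.5086 -0.2787  0.1   ]
```

```bash
python3 -m jog '[[[0.009,-0.05,0,0,1],[0.009,-0.10,0,0,1],[0.009,-0.1416,0,0,1],[0.009,-0.1416,0.05,0,1],[0.009,-0.1416,0.10,0,0.8],[0.009,-0.1416,0.14,0,0.7],[0.009,-0.1416,0.148,0,0.6],[0.009,-0.1416,0.148,0,0.6],[0.009,-0.1416,0.148,0,0.6]]]'|grep gap; python3 go.py 2 134 -27 5
```

```text
finger_gap: 0.0514
in stop 1 -135.2 -123.9 z 7.5
in stop 2 133.6 -28.7 z 7.5
t 22.25 gap 51.4 grip 0.0 F [-0.74  0.24  0.24] j6 1.2 tz [ 0.002 -0.001 -1.   ]
shift [-0.0017 -0.0004  0.0025] turn 0.2 target [ 0.509  -0.2768  0.005 ]
```

```bash
python3 -m jog '[[[-0.002,0,0.002,0,0.45],[-0.002,0,0.002,0,0.4],[-0.002,0,0.002,0,0.3],[-0.002,0,0.002,0,0],[-0.002,0,0.002,0,0],[-0.002,0,0.002,0,0]]]'|grep gap; python3 go.py;  python3 -m jog '[[[0,0,-0.04,0,0],[0,0,-0.08,0,0],[0,0,-0.12,0,0],[0,0,-0.15,0,0],[0,0,-0.15,0,0],[0,0,-0.15,0,0]]]'|grep gap;python3 go.py 2 18 -73 100
```

```text
finger_gap: 0.0272
in stop 1 -136.0 -121.3 z 4.8
in stop 2 133.5 -25.9 z 4.8
t 22.85 gap 27.2 grip 59.263540003448725 F [-2.02  3.45 10.36] j6 1.2 tz [ 0.001 -0.001 -1.   ]
finger_gap: 0.0267
in stop 1 -136.0 -120.8 z 153.7
in stop 2 133.5 -25.4 z 153.7
t 23.45 gap 26.7 grip 60.040099108591676 F [-0.19  0.25 -0.87] j6 1.2 tz [ 0.001 -0.001 -1.   ]
shift [0.0473 0.1156 0.0538] turn 0.1 target [ 0.5314 -0.3996  0.1   ]
```

```bash
python3 -m jog '[[[0.02,0.05,0,0,0],[0.04,0.09,0,0,0],[0.047,0.104,0,0,0],[0.047,0.104,0.04,0,0],[0.047,0.104,0.075,0,0],[0.047,0.104,0.078,0,0],[0.047,0.104,0.078,0,0]]]'|grep gap; python3 go.py 2 30 -73 70; python3 -m jog '[[[0,0,0.002,0,0],[0,0,0.002,0,0]]]'|grep -E "tcp|cont"; python3 -m jog '[[[0,0,0.002,0,0],[0,0,0.002,0,0]]]'|grep -E "tcp|cont";python3 -m jog '[[[0,0,0.002,0,0],[0,0,0.002,0,0]]]'|grep -E "tcp|cont"
```

```text
finger_gap: 0.027
in stop 1 -225.8 -190.3 z 74.1
in stop 2 30.0 -72.1 z 74.1
t 24.15 gap 27.0 grip 60.039507960900664 F [ 0.02  0.24 -0.39] j6 1.08 tz [-0.002  0.002 -1.   ]
shift [ 0.0009 -0.      0.0041] turn 0.1 target [ 0.5338 -0.3878  0.07  ]
tcp_pos: [0.5336, -0.3881, 0.0742]
contact_force: [1.1, -0.1, -1.2]
tcp_pos: [0.5334, -0.388, 0.0715]
contact_force: [-0.5, 0.0, -0.3]
tcp_pos: [0.5333, -0.388, 0.0691]
contact_force: [0.4, 0.1, -1.3]
```

```bash
python3 -m jog '[[[0,0,0.0015,0,0],[0,0,0.0015,0,0]]]'|grep -E "tcp|cont"; python3 -m jog '[[[0,0,0.0015,0,0],[0,0,0.0015,0,0]]]'|grep -E "tcp|cont"
```

```text
tcp_pos: [0.5334, -0.3881, 0.0685]
contact_force: [-2.8, 1.1, 5.5]
tcp_pos: [0.5335, -0.3883, 0.0683]
contact_force: [-7.5, 5.3, 15.7]
```

```bash
python3 -m jog '[[[0,0,-0.001,0,0.38],[0,0,-0.001,0,0.44],[0,0,-0.001,0,0.5],[0,0,-0.001,0,0.55],[0,0,-0.001,0,0.6],[0,0,0.003,0,0.6],[0,0,0.007,0,0.6],[0,0,0.007,0,0.6]]]'|grep -E "gap"; python3 go.py;  python3 -m jog '[[[0,0.004,0,0,0.6],[0,0.008,0,0,0.6],[0,0.012,0,0,0.6],[0,0.016,0,0,0.6],[0,0.020,0,0,0.6],[0,0.020,0,0,0.6]]]'|grep -E "gap"; python3 go.py
```

```text
finger_gap: 0.0511
in stop 1 -226.4 -191.1 z 59.0
in stop 2 29.3 -72.7 z 59.0
t 25.95 gap 51.1 grip 1.0029937588842586 F [-0.53 -1.58  2.26] j6 1.08 tz [ 0.    -0.001 -1.   ]
finger_gap: 0.0512
in stop 1 -241.6 -194.8 z 58.7
in stop 2 13.6 -72.7 z 58.7
t 26.55 gap 51.2 grip 13.381891795434058 F [ 1.94 27.51  6.81] j6 1.05 tz [-0.001  0.008 -1.   ]
```

```bash
python3 -m jog '[[[0,-0.006,0,0,0.6],[0,-0.010,-0.004,0,0.6],[0,-0.010,-0.005,0,0.6],[0,-0.010,-0.005,0,0.6]]]'|grep -E "gap"; python3 go.py;  python3 -m jog '[[[0,0.004,0,0,0.6],[0,0.008,0,0,0.6],[0,0.008,0,0,0.6]]]'|grep -E "gap"; python3 go.py;  python3 -m jog '[[[0,0.004,0,0,0.6],[0,0.004,0,0,0.6]]]'|grep -E "gap"; python3 go.py
```

```text
finger_gap: 0.0517
in stop 1 -236.1 -193.5 z 64.8
in stop 2 19.2 -72.8 z 64.8
t 26.95 gap 51.7 grip 0.0 F [-0.71 -0.89  0.05] j6 1.07 tz [ 0.001 -0.001 -1.   ]
finger_gap: 0.0513
in stop 1 -244.4 -195.2 z 64.2
in stop 2 10.8 -72.5 z 64.2
t 27.25 gap 51.3 grip 0.0 F [ 0.05  0.16 -0.15] j6 1.06 tz [-0. -0. -1.]
finger_gap: 0.051
in stop 1 -247.9 -196.2 z 64.2
in stop 2 7.1 -72.6 z 64.2
t 27.45 gap 51.0 grip 0.0 F [-0.44 -0.42  0.15] j6 1.05 tz [-0. -0. -1.]
```

```bash
python3 -m jog '[[[0,0.003,0.001,0,0.6],[0,0.006,0.003,0,0.6],[0,0.006,0.003,0,0.6]]]'|grep -E "gap"; python3 go.py;  python3 -m jog '[[[0,0.002,0.001,0,0.6],[0,0.002,0.001,0,0.6]]]'|grep -E "gap"; python3 go.py;python3 -m jog '[[[0,0.002,0,0,0.6],[0,0.002,0,0,0.6]]]'|grep -E "gap"; python3 go.py
```

```text
finger_gap: 0.0512
in stop 1 -253.6 -197.4 z 60.9
in stop 2 1.3 -72.5 z 60.9
t 27.75 gap 51.2 grip 0.0 F [-0.41 -0.29  0.09] j6 1.04 tz [-0.  0. -1.]
finger_gap: 0.051
in stop 1 -255.3 -198.0 z 60.1
in stop 2 -0.5 -72.7 z 60.1
t 27.95 gap 51.0 grip 0.0 F [-1.11  0.34 -0.2 ] j6 1.04 tz [-0.  0. -1.]
finger_gap: 0.0512
in stop 1 -257.3 -198.6 z 60.3
in stop 2 -2.5 -72.7 z 60.3
t 28.15 gap 51.2 grip 0.0 F [-0.11  0.11  0.17] j6 1.04 tz [ 0. -0. -1.]
```

```bash
python3 -m jog '[[[0,0.0015,0,0,0.6],[0,0.0015,0,0,0.6]]]'|grep -E "cont"; python3 -m jog '[[[0,0.0015,0,0,0.6],[0,0.0015,0,0,0.6]]]'|grep -E "cont"; python3 -m jog '[[[0,0.0015,0,0,0.6],[0,0.0015,0,0,0.6]]]'|grep -E "cont"; python3 go.py
```

```text
contact_force: [0.7, -0.1, 0.3]
contact_force: [-0.6, -0.3, 0.7]
contact_force: [0.3, 0.9, -0.0]
in stop 1 -261.6 -199.6 z 60.3
in stop 2 -7.0 -72.7 z 60.3
t 28.75 gap 51.1 grip 0.07808827436747379 F [ 0.34  0.89 -0.02] j6 1.03 tz [-0.  0. -1.]
```

```bash
python3 -m jog '[[[0,0.001,0,0,0.6],[0,0.001,0,0,0.6]]]'|grep -E "cont"; python3 -m jog '[[[0,0.001,0,0,0.6],[0,0.001,0,0,0.6]]]'|grep -E "cont"; python3 go.py
python3 - <<'E'
from h import *
from go import fr
import cv2
o,x,y=fr(2)
f=cam("side")["pixels"];cv2.imwrite("pics/s11.png",f[:,:,::-1]);cv2.imwrite("pics/t11.png",cam("top")["pixels"][:,:,::-1])
F=cam("side");E=np.linalg.inv(F["extrinsics"])
def proj(u,v,h):
    q=E@np.r_[o+u*1e-3*x+v*1e-3*y,(40.25+h)/1e3,1];return int(round(F["cx"]+F["fx"]*q[0]/-q[2])),int(round(F["cy"]-F["fy"]*q[1]/-q[2]))
g=f.mean(2).astype(int)
for v in(-150,-130,-110,-30,-15): 
    c,r=proj(17.4,v,30.8);c2,r2=proj(41,v,23.75);print(v,"pred top edge row",r,"bed edge row",r2,g[r-8:r2+6,c])
E
```

```text
contact_force: [0.7, 2.9, 0.8]
contact_force: [-0.7, 6.7, 5.1]
in stop 1 -262.7 -200.0 z 60.6
in stop 2 -8.2 -72.9 z 60.6
t 29.15 gap 51.0 grip 4.119112865882926 F [-0.69  6.66  5.07] j6 1.03 tz [ 0.     0.001 -1.   ]
-150 pred top edge row 174 bed edge row 180 [183 185 180 181 182 183 185 185 192 196 191 170 149 139 137 143 114  91
  94  88]
-130 pred top edge row 174 bed edge row 180 [184 183 182 183 183 183 185 187 186 195 198 182 160 144 130 123 130 105
  87  87]
-110 pred top edge row 175 bed edge row 181 [188 188 185 185 182 186 183 185 189 192 181 164 151 136 124 130 112  95
  86  88]
-30 pred top edge row 177 bed edge row 184 [ 69  68  67  66  65  63  64  58  70  90 109 115 112 108  95  93 100  96
  85  90  87]
-15 pred top edge row 178 bed edge row 184 [ 73  68  67  61  61  59  62  69  87 106 114 112 100  93  89  92  98  87
  82  89]
```

```bash
python3 -m jog '[[[0,-0.003,0,0,0.6],[0,-0.003,-0.04,0,0.6],[0,-0.003,-0.08,0,0.3],[0,-0.003,-0.1,0,0],[0,-0.05,-0.1,0,0],[0,-0.10,-0.1,0,0],[0,-0.15,-0.1,0,0],[0,-0.20,-0.1,0,0],[0,-0.20,-0.1,0,0],[0,-0.20,-0.1,0,0]]]'|grep gap; python3 go.py 2 5 -180 100
cat > chk.py <<'E'
from h import *
from go import fr
import cv2,sys
o,x,y=fr(2);F=cam("top");f=F["pixels"];cv2.imwrite(f"pics/{sys.argv[1]}.png",f[:,:,::-1]);E=np.linalg.inv(F["extrinsics"])
def proj(u,v,h):
    q=E@np.r_[o+u*1e-3*x+v*1e-3*y,(40.25+h)/1e3,1];return F["cx"]+F["fx"]*q[0]/-q[2],F["cy"]-F["fy"]*q[1]/-q[2]
g=f.mean(2).astype(np.float32)
for v in(-170,-145,-130,-110,-60,-40,-20):
    U=np.arange(-24,48,3);P=np.array([proj(u,v,23 if u<18 else .577*u) for u in U],np.float32)
    print("v",v,dict(zip(U.tolist(),cv2.remap(g,P[None,:,0],P[None,:,1],1)[0].astype(int).tolist())))
for u in (-5,5):
    V=np.arange(-184,12,4);P=np.array([proj(u,v,20) for v in V],np.float32);s=cv2.remap(g,P[None,:,0],P[None,:,1],1)[0].astype(int);print("u",u,list(zip(V.tolist(),s.tolist())))
E
python3 chk.py t12
```

```text
finger_gap: -0.0001
in stop 1 -68.3 -152.9 z 160.5
in stop 2 191.9 -72.4 z 160.5
t 30.25 gap -0.1 grip 0.0 F [-1.3  -0.2   1.02] j6 1.32 tz [ 0.    -0.001 -1.   ]
shift [0.1068 0.1873 0.0606] turn 0.2 target [ 0.6338 -0.4333  0.1   ]
v -170 {-24: 116, -21: 116, -18: 116, -15: 116, -12: 115, -9: 115, -6: 114, -3: 114, 0: 115, 3: 118, 6: 120, 9: 124, 12: 127, 15: 118, 18: 104, 21: 121, 24: 129, 27: 131, 30: 131, 33: 131, 36: 131, 39: 126, 42: 117, 45: 114}
v -145 {-24: 112, -21: 112, -18: 112, -15: 114, -12: 116, -9: 120, -6: 123, -3: 121, 0: 125, 3: 126, 6: 130, 9: 134, 12: 139, 15: 132, 18: 87, 21: 90, 24: 116, 27: 128, 30: 129, 33: 129, 36: 130, 39: 122, 42: 90, 45: 78}
v -130 {-24: 114, -21: 114, -18: 115, -15: 120, -12: 140, -9: 150, -6: 129, -3: 119, 0: 98, 3: 57, 6: 86, 9: 128, 12: 140, 15: 130, 18: 87, 21: 95, 24: 123, 27: 132, 30: 132, 33: 131, 36: 130, 39: 118, 42: 76, 45: 44}
v -110 {-24: 118, -21: 119, -18: 118, -15: 124, -12: 151, -9: 154, -6: 129, -3: 116, 0: 95, 3: 53, 6: 92, 9: 130, 12: 141, 15: 129, 18: 83, 21: 91, 24: 119, 27: 129, 30: 131, 33: 131, 36: 131, 39: 121, 
[... 1170 characters left out ...]
, (-28, 119), (-24, 117), (-20, 121), (-16, 132), (-12, 172), (-8, 176), (-4, 138), (0, 115), (4, 158), (8, 142)]
u 5 [(-184, 115), (-180, 114), (-176, 113), (-172, 117), (-168, 128), (-164, 131), (-160, 130), (-156, 129), (-152, 130), (-148, 130), (-144, 123), (-140, 88), (-136, 83), (-132, 81), (-128, 77), (-124, 81), (-120, 83), (-116, 82), (-112, 83), (-108, 81), (-104, 76), (-100, 81), (-96, 83), (-92, 75), (-88, 82), (-84, 85), (-80, 88), (-76, 88), (-72, 96), (-68, 108), (-64, 131), (-60, 134), (-56, 135), (-52, 135), (-48, 134), (-44, 133), (-40, 131), (-36, 129), (-32, 126), (-28, 126), (-24, 128), (-20, 126), (-16, 107), (-12, 67), (-8, 95), (-4, 126), (0, 139), (4, 169), (8, 122)]
```

The cutter lies parallel against the lugs: its top-left edge is at u≈17 mm along its whole length. Its tail is about 13 mm short of the stop, so I'll push it endwise from the nose.

```bash
python3 -m jog '[[[0.05,0.02,0,0,0],[0.09,0.06,0,0,0],[0.12,0.10,0,0,0],[0.12,0.15,0,0,0],[0.12,0.19,0,0,0],[0.12,0.192,0,0,0],[0.12,0.192,0.05,0,0],[0.12,0.192,0.06,0,0],[0.12,0.192,0.06,0,0]]]'|grep gap; python3 go.py 2 0 -192 51
```

```text
finger_gap: 0.0001
in stop 1 -228.0 -313.6 z 97.7
in stop 2 -0.9 -191.4 z 97.7
t 31.2 gap 0.1 grip 0.0 F [-0.98 -0.74  0.42] j6 1.12 tz [-0.004  0.003 -1.   ]
shift [ 0.0008 -0.0008  0.0467] turn 0.1 target [ 0.6446 -0.4405  0.051 ]
```

```bash
python3 -m jog '[[[0,0,0.03,0,0],[0,0,0.047,0,0],[0,0,0.047,0,0],[-0.004,0,0.047,0,0],[-0.008,0,0.047,0,0],[-0.011,0,0.047,0,0],[-0.014,0,0.047,0,0],[-0.017,0,0.047,0,0],[-0.017,0,0.047,0,0]]]'|grep -E "cont"; python3 go.py; python3 -m jog '[[[-0.001,0,0,0,0],[-0.002,0,0,0,0],[-0.002,0,0,0,0]]]'|grep -E "cont"; python3 -m jog '[[[-0.001,0,0,0,0],[-0.001,0,0,0,0]]]'|grep -E "cont"; python3 go.py
```

```text
contact_force: [-0.2, -0.6, 0.3]
in stop 1 -231.5 -298.1 z 53.8
in stop 2 -0.7 -175.6 z 53.8
t 32.1 gap -0.1 grip 0.16205968654503522 F [-0.18 -0.55  0.32] j6 1.11 tz [ 0. -0. -1.]
contact_force: [0.3, -0.7, 1.0]
contact_force: [1.5, -1.0, 1.4]
in stop 1 -232.1 -295.3 z 53.2
in stop 2 -0.6 -172.7 z 53.2
t 32.6 gap 0.2 grip 0.7296813953871606 F [ 1.53 -0.95  1.39] j6 1.11 tz [-0.  0. -1.]
```

```bash
python3 -m jog '[[[-0.001,0,0,0,0],[-0.002,0,0,0,0],[-0.002,0,0,0,0]]]'|grep -E "cont"; python3 -m jog '[[[-0.001,0,0,0,0],[-0.001,0,0,0,0]]]'|grep -E "cont"; python3 -m jog '[[[-0.001,0,0,0,0],[-0.001,0,0,0,0]]]'|grep -E "cont"; python3 go.py
```

```text
contact_force: [0.5, -0.4, 0.6]
contact_force: [1.3, -0.6, 1.0]
contact_force: [0.7, -0.4, 1.0]
in stop 1 -233.1 -291.3 z 53.3
in stop 2 -0.6 -168.6 z 53.3
t 33.3 gap 0.1 grip 0.605813501533703 F [ 0.7  -0.39  0.98] j6 1.11 tz [-0.  0. -1.]
```

```bash
python3 -m jog '[[[-0.001,0,0,0,0],[-0.001,0,0,0,0]]]'|grep -E "cont"; python3 -m jog '[[[-0.001,0,0,0,0],[-0.001,0,0,0,0]]]'|grep -E "cont"; python3 -m jog '[[[-0.0005,0,0,0,0],[-0.0005,0,0,0,0]]]'|grep -E "cont"; python3 go.py
```

```text
contact_force: [0.8, -0.1, 1.4]
contact_force: [1.2, -0.7, 0.1]
contact_force: [0.2, -0.2, -0.2]
in stop 1 -233.6 -288.9 z 53.3
in stop 2 -0.6 -166.2 z 53.3
t 33.9 gap 0.1 grip 0.5791801005761954 F [ 0.17 -0.15 -0.18] j6 1.1 tz [-0.  0. -1.]
```

```bash
python3 -m jog '[[[-0.001,0,0,0,0],[-0.001,0,0,0,0]]]'|grep -E "cont"; python3 -m jog '[[[-0.0005,0,0,0,0],[-0.0005,0,0,0,0]]]'|grep -E "cont"; python3 -m jog '[[[-0.0005,0,0,0,0],[-0.0005,0,0,0,0]]]'|grep -E "cont"; python3 -m jog '[[[-0.0005,0,0,0,0],[-0.0005,0,0,0,0]]]'|grep -E "cont";python3 go.py
```

```text
contact_force: [0.3, -0.3, 1.0]
contact_force: [0.6, -0.3, 0.9]
contact_force: [1.5, -0.7, 0.5]
contact_force: [3.6, -1.1, 0.3]
in stop 1 -234.1 -286.7 z 53.4
in stop 2 -0.6 -163.9 z 53.4
t 34.7 gap 0.0 grip 1.681659363257495 F [ 3.57 -1.13  0.26] j6 1.1 tz [ 0.001 -0.    -1.   ]
```

Now against the stop; force is rising.

```bash
python3 -m jog '[[[-0.0005,0,0,0,0],[-0.0005,0,0,0,0]]]'|grep -E "cont"; python3 -m jog '[[[-0.0005,0,0,0,0],[-0.0005,0,0,0,0],[-0.0005,0,0,0,0]]]'|grep -E "cont";python3 go.py
```

```text
contact_force: [5.2, -1.8, 0.5]
contact_force: [7.6, -2.0, 0.5]
in stop 1 -234.0 -286.2 z 53.7
in stop 2 -0.4 -163.4 z 53.7
t 35.2 gap 0.1 grip 3.7389863769931253 F [ 7.58 -1.95  0.48] j6 1.1 tz [ 0.002 -0.001 -1.   ]
```

```bash
python3 -m jog '[[[0.002,0,0,0,0],[0.015,0,0,0,0],[0.015,0,-0.05,0,0],[0.015,0,-0.1,0,0],[0.015,-0.05,-0.1,0,0],[-0.02,-0.10,-0.1,0,0],[-0.06,-0.13,-0.1,0,0],[-0.10,-0.15,-0.1,0,0],[-0.12,-0.15,-0.1,0,0],[-0.12,-0.15,-0.1,0,0]]]'|grep gap; python3 go.py; python3 chk.py t13
```

```text
finger_gap: -0.0001
in stop 1 -116.7 -131.2 z 153.8
in stop 2 149.9 -40.1 z 153.8
t 36.2 gap -0.1 grip 0.0 F [ 1.16 -0.31  0.09] j6 1.24 tz [-0.001  0.    -1.   ]
v -170 {-24: 117, -21: 117, -18: 117, -15: 117, -12: 116, -9: 115, -6: 114, -3: 114, 0: 113, 3: 114, 6: 116, 9: 117, 12: 119, 15: 119, 18: 132, 21: 132, 24: 131, 27: 132, 30: 132, 33: 131, 36: 130, 39: 127, 42: 118, 45: 115}
v -145 {-24: 112, -21: 113, -18: 113, -15: 114, -12: 116, -9: 123, -6: 130, -3: 124, 0: 126, 3: 129, 6: 132, 9: 136, 12: 142, 15: 129, 18: 86, 21: 96, 24: 112, 27: 97, 30: 74, 33: 71, 36: 71, 39: 72, 42: 72, 45: 73}
v -130 {-24: 115, -21: 115, -18: 116, -15: 120, -12: 140, -9: 153, -6: 135, -3: 125, 0: 124, 3: 125, 6: 129, 9: 134, 12: 139, 15: 129, 18: 87, 21: 92, 24: 102, 27: 79, 30: 74, 33: 83, 36: 86, 39: 87, 42: 87, 45: 87}
v -110 {-24: 119, -21: 120, -18: 118, -15: 125, -12: 151, -9: 155, -6: 131, -3: 118, 0: 94, 3: 53, 6: 92, 9: 130, 12: 141, 15: 132, 18: 84, 21: 88, 24: 115, 27: 118, 30: 87, 33: 71, 36: 80, 39: 88, 42: 92, 45: 92}
v -60 {-24: 115, -21: 116, -18: 117, -15: 122, -12: 140, -9: 148, 
[... 1088 characters left out ...]
(-28, 123), (-24, 120), (-20, 123), (-16, 126), (-12, 128), (-8, 132), (-4, 124), (0, 119), (4, 157), (8, 142)]
u 5 [(-184, 115), (-180, 114), (-176, 113), (-172, 114), (-168, 123), (-164, 131), (-160, 131), (-156, 132), (-152, 132), (-148, 132), (-144, 130), (-140, 130), (-136, 131), (-132, 130), (-128, 112), (-124, 84), (-120, 84), (-116, 85), (-112, 84), (-108, 84), (-104, 85), (-100, 84), (-96, 84), (-92, 83), (-88, 84), (-84, 86), (-80, 83), (-76, 85), (-72, 90), (-68, 89), (-64, 90), (-60, 97), (-56, 95), (-52, 112), (-48, 133), (-44, 135), (-40, 135), (-36, 135), (-32, 133), (-28, 132), (-24, 130), (-20, 129), (-16, 127), (-12, 127), (-8, 128), (-4, 124), (0, 126), (4, 167), (8, 123)]
```

```bash
python3 -c "
from plant import workorder
print(workorder.hand_in())"
```

```text
the job is handed in; nothing more can be done
None
```

The tools are swapped and the job is handed in at about 36 s: each lies against its lugs and was pressed on its end stop (driver about 13 N, cutter about 8 N), with positions checked in the top camera but no verdict returned by the hand-in.

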